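# Show the model cabin's freshly glued roof to the inspection camera

## Task

The glue on the model cabin's roof has set: first take the brass weight and the wooden block off the roof and stand each one upright in the tray that already holds one of its kind. Then lift the roof off (its chimney is a handy grip) and hold it up to the inspection camera without touching the camera: middle of the roof level with the lens, straight in front of it and about 20 cm away, the gable with the red and yellow window squarely towards the lens and tipped up by about 20 degrees so that the lens sees under the eaves. Finish while still holding it there, and leave everything else where it is.

Things in the scene. Friction and masses are not known exactly. Their poses are not given: they have to be found in the camera images.
- cabin: Model log cabin, fixed to the table: light grey plinth 240 x 170 x 15 mm, dark log walls 200 (x) x 130 (y) mm outside, wall tops 95 mm above the table. Origin: centre of the plinth's underside, on the table. x runs along the cabin, towards its door end; z up.
- roof: Loose roof, 0.35 kg: dark shingles, 224 mm (x) by 160 mm (y), flat ridge deck 196 x 50 mm with its top at z = 62 mm, brick chimney on its middle. Origin: centre of the eaves' underside, which rests on the wall tops; lips reach 6 mm down inside the walls with 2.5 mm play: lift straight up first. x: along the ridge to the front gable (light wood, red and yellow window; the back one is dark). z up.
- chimney (a point): Grip point on the chimney, which is part of the roof: 34 x 34 mm square (sides along the roof's x and y), standing from z = 62 to 112 mm in the roof's frame. This point is on its axis at z = 90 mm, 22 mm below its top. Axes as the roof's.
- roof_mid (a point): Middle of the roof: at z = 35 mm over the eaves' underside, on the centre line. Axes as the roof's (x to the window gable, z up).
- roof_front (a point): Middle of the front (window) gable, 105 mm in +x from roof_mid.
- roof_back (a point): Middle of the plain back gable, 105 mm in -x from roof_mid.
- lens (a point): Centre of the lens face of the inspection camera, 205 to 245 mm above the table. x points from the lens back into the camera, level: the camera looks along -x of this frame; y level, z up. So the middle of the roof belongs at (-200, 0, 0) mm in this frame, with the roof's x towards +x of this frame but raised 20 degrees.
- camera: Inspection camera on a fixed stand: 120 mm square dark foot, 18 mm column 312 mm tall, grey and black camera head with a 36 mm lens tube with a blue ring. Origin: on the table straight below the lens face; the column stands 80 mm behind it (in +x). Axes level as the lens's.
- weight: The brass weight on the roof (for judging; use weight_mid for its place). Origin: centre of its underside.
- weight_mid (a point): Centre of the loose brass weight, 0.2 kg, a cylinder of 30 mm diameter and 36 mm high with a small knob on top (51 mm in all). It stands on the roof's ridge deck about 65 mm from the chimney's axis, on either end. The point is 22 mm above its underside, on its axis (z).
- block: The wooden block on the roof (for judging; use block_mid for its place). Origin: centre of its underside.
- block_mid (a point): Centre of the loose light wooden block, 40 g, 34 (x) x 30 (y) x 44 (z) mm. It stands on the ridge deck about 65 mm from the chimney's axis, on the other end than the brass weight, its x roughly along the ridge (either way). The point is 22 mm above its underside.
- weight_tray: Blue open tray for brass weights, fixed: 164 (x) x 124 (y) x 24 mm high, walls and floor 4 mm. Origin: centre of its underside, on the table. A second brass weight already stands in its -x half.
- weight_tray_free (a point): Centre of the free half of the blue tray, on its inner floor (4 mm above the table), 38 mm in +x of the tray's centre.
- block_tray: Orange open tray for wooden blocks, fixed, same size as the blue one. A second wooden block already stands in its -x half.
- block_tray_free (a point): Centre of the free half of the orange tray, on its inner floor (4 mm above the table), 38 mm in +x of the tray's centre.
- old_weight: Brass weight already in the blue tray, same shape as the one on the roof. Origin: centre of its underside. Leave it.
- old_block: Wooden block already in the orange tray, same size as the one on the roof. Origin: centre of its underside. Leave it.
- glue: White glue bottle with orange cap, 52 mm diameter, 150 mm tall, standing. Origin: centre of its underside. Leave it.
- paint: Green paint jar with black lid, 56 mm diameter, 60 mm tall. Origin: centre of its underside. Leave it.
- screwdriver: Screwdriver lying on the table. Leave it.
- brush: Paint brush lying on the table. Leave it.
- steel_square: Flat steel bar, 140 x 30 x 6 mm, lying on the table. Leave it.
Things that resemble listed ones, but are neither listed nor needed, are in the scene too. Leave any green look-alike of the block alone.

How it is judged:
By the outcome, as a careful person would: the job done as asked, in the order asked, and still so for the second after the job is handed in, while the arm keeps its last pose, push and grip.
It also fails if it takes over 72 s, if anything falls off the work surface, if the arm or the gripper's body presses on something with over 40 N, if the wrist force passes 120 N, or if a joint passes its speed limit or range.

## Robot

A 6-joint arm with a two-finger parallel gripper is mounted at the origin on the work surface. World frame = base frame: x ahead of the robot, y to its left, z up, the work surface at z = 0. Lengths are in mm, angles in rad, forces in N, time in s.
With the tool pointing down it reaches from about 300 to 775 mm from the base axis. Payload 14.6 kg.
Tool frame: the origin (TCP) lies at the very end of the fingers, on their centre line; the grasp point (between the pads) lies 19 mm behind it (grip_point_offset is the distance from the TCP to the grasp point, in mm); z points along the fingers, y is the line along which they close (so a half turn about z gives the same grasp; the last joint's range is limited). The gripper opens to 94 mm and grips with 3 to 60 N. Pads are 16 mm wide; open, the fingers measure 119 mm over their backs; the gripper's body (75 mm by 177 mm) begins 78 mm behind the grasp point.
Start: joints at [-1.22, 0.3, 1.521, -0, 1.321, -0.067], TCP at [223.155, -502.684, 176.446] pointing down, gripper open.
Joint ranges: [-3.03, 3.03], [-0.79, 2.21], [0.23, 2.52], [-1.04, 4.18], [0, 3.07], [-2.55, 2.55]. Speed limits (rad/s): [2.22, 2.22, 2.57, 3.14, 3.14, 3.14].

## Interface

Orientations are given as [roll, pitch, yaw] about the fixed x, y, z axes, in that order (R = Rz(yaw) Ry(pitch) Rx(roll)).
In Python, from cell import read_state, camera, camera_info, sign_off, grip_point_offset gives the robot as it stands.
- The arm moves only by the shell command python3 -m handwheel 'ROWS' [FORCE]. ROWS is text: rows parted by semicolons, each of 5 numbers parted by spaces: the shift along the world's x, y, z in units of 40 mm (1.0 is 40 mm), then the turn about the world's z in units of 5 degrees (1.0 is 5 degrees), then the closure, from 0 (fully open) to 1 (shut). In form: dx dy dz yaw gripper; .... A call has 1 to 12 rows; each row shifts and turns the commanded pose from where the row before left it; what a row does not reach is not made up. A row lasts 1/12 s, in which the tool goes at most 41.7 mm and 7.16 degrees, less where a joint would pass 70% of its speed; a pose out of reach is approached as far as the arm can. A call is refused whole if a number of a shift passes 1 or a number of a turn 1, either way. A call with a gripper value outside its range is refused whole. The fingers move at their own pace and stop on an object; FORCE is the grip in N (left out, the last holds). Time passes only in rows, so rows that do not move let the fingers close. It gives the time, the measured TCP pose, the force, the opening and the grip force at its end, in the units of the state.
- read_state(): the state, without advancing time (a new reading comes with each control period).
- camera(name): name is "scene" or "side" or "wrist"; returns (picture, depth): 420x560x3 uint8, red, green, blue; 420x560 float32, mm along the optical axis (not along the pixel's ray), 0 where there is no reading.
- camera_info(name): a dict with "intrinsics" (3x3 intrinsics, pixels), "world_from_camera" (4x4, takes a point from camera to world coordinates). Camera axes: x right, y down, z forward; pixel columns grow to the right and rows downward; lengths in mm; the calibration is good to about 2 mm. A picture is of the moment at which its call begins: read the wrist's pose just before it. camera_info takes no time and is no camera call; for the wrist camera it gives the pose at the moment of the call.
- sign_off(): hands the job in; it is judged then, once.
The state is a dict: "clock": time; "joints": joint angles; "qd": joint speeds; "effort": joint torques, N m; "eef_pos": TCP position; "eef_rot": TCP orientation; "wrist_force": force on the tool from outside, world axes, zero at the start; "moment": the same for the moment, N m; "finger_gap": finger opening in mm; "finger_force": force on a finger pad.
Only numpy, scipy, OpenCV 4.12 (cv2) and the standard library are available. Lean on these libraries where they do the work, as an engineer would, in place of code of your own. Each camera call takes 0.05 s, during which the arm holds its last target. There are 200 camera calls.

## Working session

There is one attempt and no reset: what is moved stays moved. The work goes in short steps, Python scripts to look and compute and a shell command to move; the robot and the scene stay as the last step left them, time stands still between calls to the robot, and variables do not carry over. Pictures are saved under pics/ and viewed, at most 10 in all, crops included, and the job is handed in when it is done.

```bash
mkdir -p pics; ls; cat > h.py <<'E'
import numpy as np, cv2
from cell import *
def snap(n,f):
    p,d=camera(n); i=camera_info(n)
    np.savez(f'pics/{f}.npz',p=p,d=d,K=i['intrinsics'],T=i['world_from_camera'])
    cv2.imwrite(f'pics/{f}.png',p[:,:,::-1]); return load(f)
def load(f):
    z=np.load(f'pics/{f}.npz'); return z['p'],z['d'],z['K'],z['T']
def cloud(s):
    p,d,K,T=s; v,u=np.mgrid[:420,:560]
    r=np.stack([(u-K[0,2])/K[0,0],(v-K[1,2])/K[1,1],np.ones_like(d)],-1)*d[...,None]
    return r@T[:3,:3].T+T[:3,3]
def plane(s,u,v,z):
    p,d,K,T=s; r=T[:3,:3]@np.array([(u-K[0,2])/K[0,0],(v-K[1,2])/K[1,1],1]); o=T[:3,3]
    return o+r*(z-o[2])/r[2]
E
python3 - <<'E'
from h import *
print(read_state(),grip_point_offset)
for n in('scene','side','wrist'):
    s=snap(n,n+'0'); print(n,s[3].round(2).tolist(),s[2][0,0])
a=[cv2.imread(f'pics/{n}0.png') for n in('scene','side')]
E
```

```text
pics
{'clock': 0.0, 'joints': array([-1.21961053e+00,  3.00474136e-01,  1.52159202e+00,  3.08671909e-05,
        1.32072275e+00, -6.66153846e-02]), 'qd': array([-0.00049113,  0.0002922 , -0.00076331,  0.00141752, -0.00124126,
        0.00028389]), 'effort': array([-5.08915873e-04, -5.31813526e+01, -3.52738559e+01,  7.08053727e-02,
        2.44317355e-02, -1.04346250e-04]), 'eef_pos': array([ 223.05506926, -502.40197857,  175.88006624]), 'eef_rot': array([-3.14040104e+00, -1.09461559e-04,  4.17793455e-01]), 'wrist_force': array([-0.25088009,  0.15163547,  0.19776227]), 'moment': array([-0.04772187, -0.01474821,  0.0177381 ]), 'finger_force': 0.0, 'finger_gap': 94.17850910571671} 18.8
scene [[0.05, 0.85, -0.53, 1111.94], [1.0, -0.04, 0.03, -34.81], [0.0, -0.53, -0.85, 1041.18], [0.0, 0.0, 0.0, 1.0]] 389.5241060146638
side [[-0.98, -0.12, 0.18, 350.5], [-0.22, 0.5, -0.84, 912.71], [0.01, -0.86, -0.52, 709.93], [0.0, 0.0, 0.0, 1.0]] 382.9201639444956
wrist [[0.41, -0.88, -0.24, 291.81], [-0.91, -0.39, -0.1, -471.81], [-0.0, 0.26, -0.97, 383.32], [0.0, 0.0, 0.0, 1.0]] 316.4694318188207
```

View pics/scene0.png

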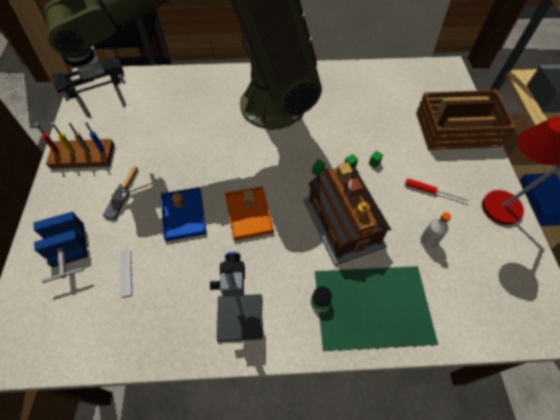

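View pics/side0.png

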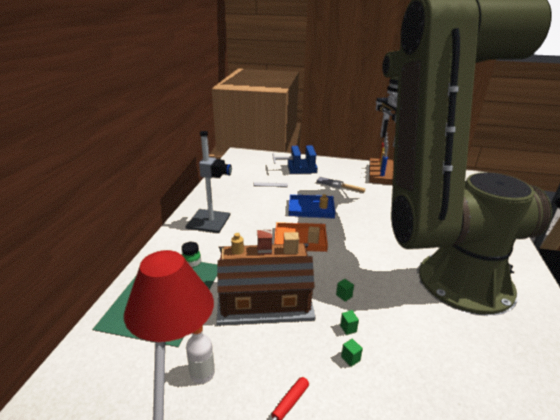

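```bash
python3 - <<'E'
from h import *
s=load('scene0');c=cloud(s)
hsv=cv2.cvtColor(s[0],cv2.COLOR_RGB2HSV)
for n,u,v in[('weight',362,210),('chim',355,185),('block',346,170),('gab',375,235),('lens',231,256),('foot',240,318),('blue',185,225),('orange',250,225),('oldw',177,200),('oldb',249,198),('glue',437,230),('paint',320,298),('g1',318,167),('g2',351,160)]:
    print(n,c[v,u].round(0))
a=s[0][140:270,280:410]; b=s[0][240:345,190:295]
t=load('side0'); e=t[0][225:325,210:320]; f=t[0][125:235,170:250]
im=np.hstack([cv2.resize(x,(400,300),interpolation=cv2.INTER_CUBIC) for x in(a,b)])
im2=np.hstack([cv2.resize(x,(400,300),interpolation=cv2.INTER_CUBIC) for x in(e,f)])
cv2.imwrite('pics/crop1.png',np.vstack([im,im2])[:,:,::-1])
E
```

```text
weight [600. 207. 193.]
chim [532. 197. 208.]
block [477. 182. 201.]
gab [615. 262.  79.]
lens [ 727. -123.  223.]
foot [ 808. -120.   11.]
blue [ 515. -287.    8.]
orange [522. -90.   3.]
oldw [ 445. -310.   42.]
oldb [451. -90.  46.]
glue [619. 429. 100.]
paint [782.  91.  61.]
g1 [343. 134.  46.]
g2 [318. 245.  45.]
```

View pics/crop1.png

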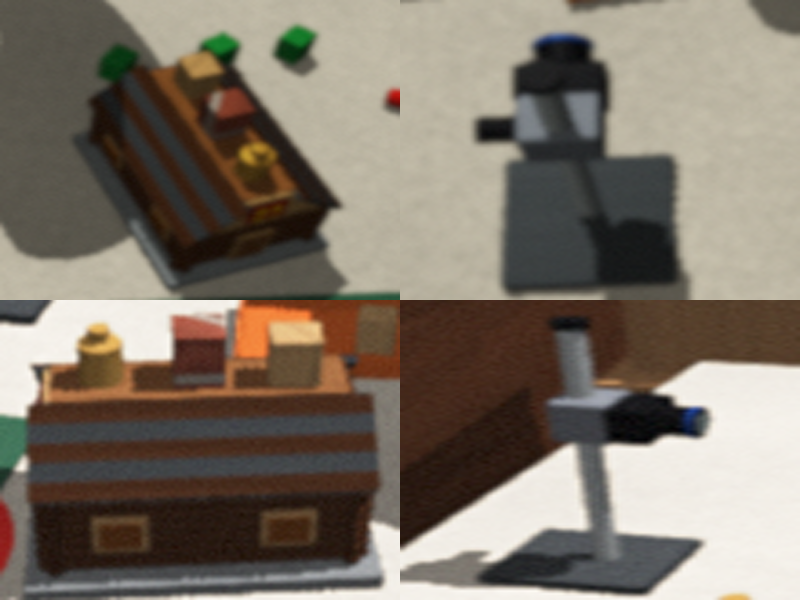

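```bash
python3 -m handwheel '0 0 1 0 0; 0 0 1 0 0; 0 0 1 0 0; .2 .5 .8 0 0; .37 .92 0 0 0; .37 .92 0 0 0; .37 .92 0 0 0; .37 .92 0 0 0; .37 .92 0 0 0; .37 .92 0 0 0; .37 .92 0 0 0; .37 .92 0 0 0'
python3 -m handwheel '.37 .92 0 0 0; .37 .92 0 0 0; .37 .92 0 0 0; .37 .92 0 0 0; .37 .92 0 0 0; .37 .92 0 0 0; .37 .92 0 0 0; .37 .92 0 0 0; .37 .92 0 0 0; .2 .5 0 0 0; 0 0 0 0 0; 0 0 0 0 0'
python3 - <<'E'
from h import *
s=snap('wrist','w1');c=cloud(s);st=read_state();print(st['eef_pos'],st['eef_rot'],st['wrist_force'],st['moment'])
h=cv2.cvtColor(s[0],cv2.COLOR_RGB2HSV)
z=c[...,2]; m=((z>190)&(z<215)&(abs(c[...,0]-530)<120)&(abs(c[...,1]-200)<90)).astype('uint8')
n,l,S,C=cv2.connectedComponentsWithStats(m)
for i in range(1,n):
    if S[i,4]>60:
        q=c[l==i]; print(S[i],np.median(q,0).round(1),(q[:,:2].min(0)),(q[:,:2].max(0)),cv2.minAreaRect(q[:,:2].astype('float32')),np.median(h[l==i],0))
E
```

```text
clock: 1.15
eef_pos: [349.6, -186.4, 328.5]
eef_rot: [3.141, -0.0, 0.417]
wrist_force: [0.7, -0.6, -0.1]
finger_gap: 94.2
finger_force: 0.0
clock: 2.15
eef_pos: [490.6, 163.6, 327.7]
eef_rot: [-3.141, 0.001, 0.42]
wrist_force: [-0.1, 0.1, 0.6]
finger_gap: 94.3
finger_force: 0.0
[490.56387944 162.72008713 328.0940971 ] [3.14158219e+00 7.98846924e-04 4.18372107e-01] [ 0.05190947 -0.02485893 -0.84222008] [-0.0333125   0.03027904 -0.00084202]
[261  76  29  31 699] [588.8 210.9 193.3] [574.79921592 196.61752217] [603.85712335 225.99968126] ((589.5819091796875, 211.04815673828125), (28.89760398864746, 28.56533432006836), 22.708032608032227) [ 19. 206. 103.]
[ 248  136   36   38 1113] [528.5 194.8 206.5] [507.27663785 174.20581375] [548.58349898 214.908205  ] ((527.7737426757812, 194.64944458007812), (34.008663177490234, 33.98971176147461), 16.96111297607422) [  6. 177.  77.]
[241 194  31  34 849] [468.3 179.9 200.4] [447.52586287 161.60345696] [486.38623604 197.83480156] ((466.7481384277344, 179.5982208251953), (34.386661529541016, 30.042192459106445), 14.316734313964844) [ 17. 151. 106.]
```

View pics/w1.png

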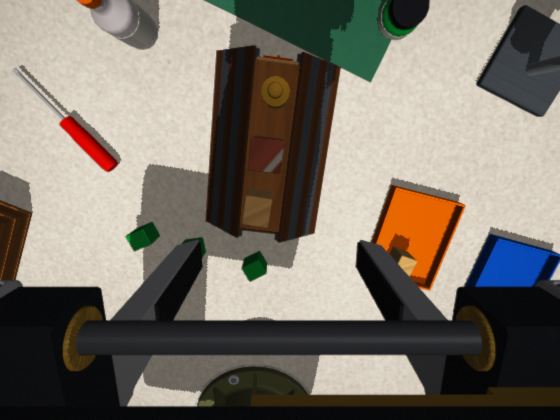

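```bash
python3 - <<'E'
from h import *
s=load('w1');c=cloud(s);z=c[...,2]
m=(abs(z-157)<3)&(np.hypot(c[...,0]-528,c[...,1]-195)<120)
q=c[m][:,:2].astype('float32'); print('deck',cv2.minAreaRect(q),len(q))
m=(z>97)&(z<155)&(np.hypot(c[...,0]-528,c[...,1]-195)<150)
print('roof',cv2.minAreaRect(c[m][:,:2].astype('float32')))
for f in('scene0','w1'):
    s=load(f);c=cloud(s);z=c[...,2];h=cv2.cvtColor(s[0],cv2.COLOR_RGB2HSV)
    for n,lo,hi in(('orange',5,13),('blue',108,122)):
        m=((h[...,0]>=lo)&(h[...,0]<=hi)&(h[...,1]>190)&(z>-2)&(z<28)&(c[...,0]>350)&(c[...,0]<620)&(c[...,1]<0)&(c[...,1]>-420)).astype('uint8')
        k,l,S,C=cv2.connectedComponentsWithStats(m)
        i=1+S[1:,4].argmax(); q=c[(l==i)&(z>15)]
        r=cv2.minAreaRect(q[:,:2].astype('float32'));print(f,n,S[i],r,np.median(q[:,2]))
s=load('scene0');c=cloud(s);z=c[...,2];x,y=c[...,0],c[...,1]
near=(np.hypot(x-790,y+125)<140)
v=s[0].max(2)
m=near&(z>3)&(z<25)&(v<110); print('foot',cv2.minAreaRect(c[m][:,:2].astype('float32')),np.median(c[m][:,2]),m.sum())
for f in('scene0','side0'):
    s=load(f);c=cloud(s);z=c[...,2];h=cv2.cvtColor(s[0],cv2.COLOR_RGB2HSV)
    near=np.hypot(c[...,0]-740,c[...,1]+125)<110
    m=near&(z>180)&(z<270)&(h[...,0]>100)&(h[...,0]<125)&(h[...,1]>130)
    q=c[m];print(f,'ring',len(q),q.mean(0),q.min(0),q.max(0))
    m=near&(z>180)&(z<320); q=c[m]; print('head',q.min(0),q.max(0),np.median(q,0))
E
```

```text
deck ((527.926513671875, 194.57577514648438), (223.4002227783203, 59.94733810424805), 16.89401626586914) 5141
roof ((527.4728393554688, 194.6138916015625), (224.51034545898438, 157.9237823486328), 16.990886688232422)
scene0 orange [ 226  187   47   52 1129] ((480.4613342285156, -94.43486785888672), (164.28884887695312, 119.83155822753906), 9.015166282653809) 20.986564669876316
scene0 blue [ 162  189   43   51 1555] ((474.49993896484375, -295.85821533203125), (163.30697631835938, 118.9739990234375), 8.711138725280762) 22.315010462385715
w1 orange [ 373  186   92  104 4959] ((480.3594665527344, -94.2584228515625), (162.0453643798828, 124.64905548095703), 9.617143630981445) 22.267977602514406
w1 blue [ 466  235   94   52 3320] ((504.652099609375, -291.6739501953125), (99.62310791015625, 126.64663696289062), 9.773736000061035) 22.07986859368964
foot ((832.7706909179688, -119.74281311035156), (176.2093048095703, 120.4217529296875), 1.5808993577957153) 14.237649348517607 1899
scene0 ring 25 [ 721.42872003 -121.49043559  222.51864239] [ 718.84791895 -132.90297386  217.14019942] [ 724.55312969 -109.87760509  227.32373967]
head [ 714.39189767 -172.23584186  183.60086335] [808.72406138 -94.55869295 319.93173418] [ 790.38798517 -118.61778276  228.09592963]
side0 ring 29 [ 722.0639805  -107.76496818  215.23736464] [ 715.78919824 -118.78980147  199.16104887] [762.53508071 -91.74847506 224.75631592]
head [ 713.48904867 -147.40666928  183.78843519] [808.83685977 -88.86559485 319.5385541 ] [ 773.60183071 -106.50134183  224.13049062]
```

```bash
python3 -m handwheel '.82 .4 0 -.5 0; .82 .4 0 -.5 0; .83 .41 0 -.4 0; 0 0 -1 0 0; 0 0 -1 0 0; 0 0 -1 0 0; 0 0 -.7 0 0; 0 0 -.3 0 0; 0 0 -.1 0 0; 0 0 0 0 0; 0 0 0 0 0' 30
python3 -m handwheel '0 0 0 0 1; 0 0 0 0 1; 0 0 0 0 1; 0 0 0 0 1; 0 0 0 0 1; 0 0 0 0 1; 0 0 0 0 1; 0 0 0 0 1' 30
```

```text
clock: 3.12
eef_pos: [590.4, 211.1, 166.9]
eef_rot: [3.142, -0.003, 0.295]
wrist_force: [-0.0, 1.2, 0.2]
finger_gap: 94.1
finger_force: 0.0
clock: 3.78
eef_pos: [589.5, 211.3, 164.4]
eef_rot: [-3.142, 0.0, 0.296]
wrist_force: [0.6, -0.3, -0.2]
finger_gap: 43.9
finger_force: 0.0
```

```bash
python3 -m handwheel '0 0 0 0 1; 0 0 0 0 1; 0 0 0 0 1; 0 0 0 0 1; 0 0 0.1 0 1; 0 0 .5 0 1; 0 0 1 0 1; 0 0 .4 0 1'
python3 -m handwheel '-.1 -.5 0 0 1; -.15 -.96 0 0 1; -.15 -.96 0 0 1; -.15 -.96 0 0 1; -.15 -.96 0 0 1; -.15 -.96 0 0 1; -.15 -.96 0 0 1; -.15 -.96 0 0 1; -.15 -.96 0 0 1; -.15 -.96 0 0 1; -.15 -.96 0 0 1; -.15 -.96 0 0 1'
python3 -m handwheel '-.15 -.96 0 0 1; -.04 -.5 0 0 1; 0 0 0 0 1; 0 0 0 0 1'
```

```text
clock: 4.45
eef_pos: [590.1, 211.4, 248.8]
eef_rot: [3.141, -0.004, 0.296]
wrist_force: [-0.0, 0.1, -0.7]
finger_gap: 12.8
finger_force: 30.0
clock: 5.45
eef_pos: [518.7, -232.9, 244.5]
eef_rot: [-3.141, 0.0, 0.296]
wrist_force: [-0.1, -0.9, -1.2]
finger_gap: 13.7
finger_force: 30.0
clock: 5.78
eef_pos: [511.4, -290.3, 243.9]
eef_rot: [-3.141, 0.001, 0.294]
wrist_force: [0.2, 0.8, -2.0]
finger_gap: 13.2
finger_force: 30.0
```

```bash
python3 - <<'E'
from h import *
a=snap('wrist','w2')[0][180:420,100:460]; b=snap('side','s2')[0][100:300,150:420]
cv2.imwrite('pics/c2.png',np.hstack([cv2.resize(x,(400,300),interpolation=cv2.INTER_CUBIC) for x in(a,b)])[:,:,::-1])
E
```

```text
(no output)
```

View pics/c2.png

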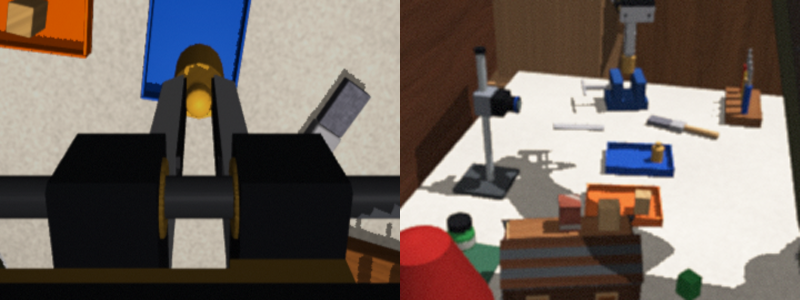

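```bash
python3 - <<'E'
from h import *
for f in('w2','s2'):
    s=load(f);c=cloud(s);h=cv2.cvtColor(s[0],cv2.COLOR_RGB2HSV)
    m=(abs(c-[511,-290,240]).max(2)<60)&(h[...,1]>120)&(h[...,0]>12)&(h[...,0]<28); q=c[m]
    print(f,len(q))
    for z0 in range(190,280,6):
        k=q[abs(q[:,2]-z0)<3]
        if len(k)>3: print(z0,len(k),k.min(0).round(0)[:2],k.max(0).round(0)[:2],k.mean(0).round(1)[:2])
E
```

```text
w2 1633
238 26 [ 521. -295.] [ 527. -278.] [ 525.5 -286.3]
244 87 [ 518. -300.] [ 527. -276.] [ 524.6 -285.8]
250 97 [ 515. -300.] [ 527. -275.] [ 523.9 -285.4]
256 105 [ 516. -301.] [ 527. -275.] [ 524.2 -286. ]
262 112 [ 515. -300.] [ 527. -274.] [ 524.  -285.4]
268 328 [ 498. -299.] [ 527. -275.] [ 520.9 -286.1]
274 300 [ 498. -298.] [ 527. -276.] [ 518.5 -286.9]
s2 94
238 9 [ 506. -283.] [ 522. -273.] [ 513.5 -278.1]
244 12 [ 502. -284.] [ 526. -275.] [ 513.  -277.5]
250 17 [ 500. -286.] [ 527. -273.] [ 512.1 -279.7]
256 13 [ 500. -288.] [ 528. -273.] [ 513.4 -278.1]
262 16 [ 498. -291.] [ 523. -272.] [ 511.6 -278.1]
268 15 [ 498. -292.] [ 524. -276.] [ 509.9 -279.8]
274 12 [ 501. -286.] [ 524. -274.] [ 510.9 -279.8]
```

```bash
python3 -m handwheel '0 0 -1 0 1; 0 0 -1 0 1; 0 0 -1 0 1; 0 0 -1 0 1; 0 0 -1 0 1; 0 0 -.5 0 1; 0 0 -.2 0 1; 0 0 -.05 0 1; 0 0 0 0 1; 0 0 0 0 1'
python3 -m handwheel '0 0 0 0 .5; 0 0 0 0 .5; 0 0 0 0 .5; 0 0 0 0 .45; 0 0 0 0 .4; 0 0 0 0 .4; 0 0 0 0 .4; 0 0 0 0 .4'
```

```text
clock: 6.72
eef_pos: [513.0, -289.7, 16.4]
eef_rot: [3.139, -0.002, 0.296]
wrist_force: [-0.0, -0.0, -1.6]
finger_gap: 13.2
finger_force: 30.0
clock: 7.38
eef_pos: [512.0, -289.5, 14.4]
eef_rot: [-3.142, 0.0, 0.296]
wrist_force: [0.2, -0.4, -0.6]
finger_gap: 56.2
finger_force: 0.0
```

```bash
python3 -m handwheel '0 0 .5 0 .4; 0 0 1 0 .4; 0 0 1 0 .4; 0 0 1 0 .4; 0 0 1 0 .3; 0 0 1 0 .2; 0 0 .25 0 0; -.05 .5 0 0 0; -.09 .98 0 0 0; -.09 .98 0 0 0; -.09 .98 0 0 0; -.09 .98 0 0 0'
python3 -m handwheel '-.1 .98 0 0 0; -.1 .98 0 0 0; -.1 .98 0 0 0; -.1 .98 0 0 0; -.1 .98 0 -.5 0; -.1 .98 0 0 0; -.1 .98 0 0 0; -.05 .44 0 0 0; 0 0 0 0 0; 0 0 0 0 0'
python3 - <<'E'
from h import *
s=snap('wrist','w3');c=cloud(s);st=read_state();print(st['eef_pos'],st['eef_rot'])
z=c[...,2];h=cv2.cvtColor(s[0],cv2.COLOR_RGB2HSV)
m=((z>194)&(z<212)&(abs(c[...,0]-500)<80)&(abs(c[...,1]-190)<60)&(h[...,1]>60)).astype('uint8')
n,l,S,C=cv2.connectedComponentsWithStats(m)
for i in range(1,n):
    if S[i,4]>60:
        q=c[l==i]; print(S[i],np.median(q,0).round(1),cv2.minAreaRect(q[:,:2].astype('float32')),np.median(h[l==i],0))
E
```

```text
clock: 8.38
eef_pos: [494.9, -111.1, 244.1]
eef_rot: [-3.141, 0.0, 0.295]
wrist_force: [0.6, -1.0, -0.6]
finger_gap: 93.9
finger_force: 0.0
clock: 9.22
eef_pos: [465.3, 179.8, 244.1]
eef_rot: [3.141, 0.001, 0.254]
wrist_force: [-0.2, -0.1, -0.0]
finger_gap: 93.9
finger_force: 0.0
[465.51998871 178.98432886 244.14838938] [3.14139104e+00 4.48372289e-04 2.52445921e-01]
[ 257  117   45   48 1651] [530.6 197.8 206.2] ((528.0086669921875, 194.8485870361328), (33.9229850769043, 33.66645812988281), 16.985002517700195) [  6. 176.  86.]
[284 139  19  25 154] [520.2 178.4 206.1] ((521.37548828125, 178.04209899902344), (10.636344909667969, 22.680076599121094), 67.57112121582031) [  7. 169.  70.]
[ 261  197   36   41 1432] [468.2 180.1 200.1] ((467.1116943359375, 179.96429443359375), (34.09016799926758, 29.387601852416992), 14.850398063659668) [ 17. 149. 120.]
```

```bash
python3 -m handwheel '.04 .02 -.9 0 0; 0 0 -.7 0 0; 0 0 -.3 0 0; 0 0 -.08 0 0; 0 0 0 0 .3; 0 0 0 0 1; 0 0 0 0 1; 0 0 0 0 1; 0 0 0 0 1; 0 0 0 0 1; 0 0 0 0 1; 0 0 0 0 1' 15
python3 -m handwheel '0 0 0 0 1; 0 0 0 0 1; 0 0 0 0 1; 0 0 0 0 1; 0 0 0 0 1; 0 0 0 0 1; 0 0 0 0 1' 15
```

```text
clock: 10.27
eef_pos: [467.2, 180.1, 165.4]
eef_rot: [3.142, -0.0, 0.252]
wrist_force: [1.6, -0.1, -0.5]
finger_gap: 44.0
finger_force: 0.0
clock: 10.85
eef_pos: [467.1, 180.1, 165.2]
eef_rot: [-3.142, 0.0, 0.252]
wrist_force: [0.6, 0.1, 0.6]
finger_gap: 29.8
finger_force: 15.0
```

```bash
python3 -m handwheel '0 0 .3 0 1; 0 0 .7 0 1; 0 0 1 0 1; .1 -.5 .3 0 1; .18 -.97 0 0 1; .18 -.97 0 0 1; .18 -.97 0 0 1; .18 -.97 0 0 1; .18 -.97 0 0 1; .18 -.97 0 0 1; .1 -.5 0 0 1; 0 0 0 0 1'
python3 - <<'E'
from h import *
a=snap('wrist','w4');b=snap('scene','s4')
st=read_state();print(st['eef_pos'],st['wrist_force'],st['finger_gap'])
for s in(a,b):
    c=cloud(s);h=cv2.cvtColor(s[0],cv2.COLOR_RGB2HSV);z=c[...,2]
    m=((h[...,1]>120)&(h[...,0]>12)&(h[...,0]<28)&(z>6)&(z<70)&(c[...,1]<-220)&(c[...,1]>-360)&(c[...,0]>400)&(c[...,0]<570)).astype('uint8')
    n,l,S,C=cv2.connectedComponentsWithStats(m)
    for i in range(1,n):
        if S[i,4]>8: q=c[l==i];print(S[i],q.min(0).round(),q.max(0).round())
x=a[0][150:330,330:560]; y=b[0][170:260,140:290]
cv2.imwrite('pics/c4.png',np.hstack([cv2.resize(i,(400,300),interpolation=cv2.INTER_CUBIC) for i in(x,y)])[:,:,::-1])
E
```

```text
clock: 11.85
eef_pos: [518.5, -96.3, 256.7]
eef_rot: [3.141, 0.001, 0.248]
wrist_force: [0.3, -0.3, -0.8]
finger_gap: 29.9
finger_force: 15.0
[518.22020613 -93.02068298 256.941635  ] [-0.49287271  0.06220048 -0.3372359 ] 29.468908743816172
[394 206  28  25 490] [ 499. -301.    6.] [ 527. -272.   56.]
[391 259  26  27 483] [ 417. -325.    7.] [ 446. -296.   56.]
[172 193  10  13  91] [ 417. -327.   10.] [ 447. -301.   58.]
[179 217   9  12  81] [ 506. -299.   10.] [ 528. -277.   57.]
```

View pics/c4.png

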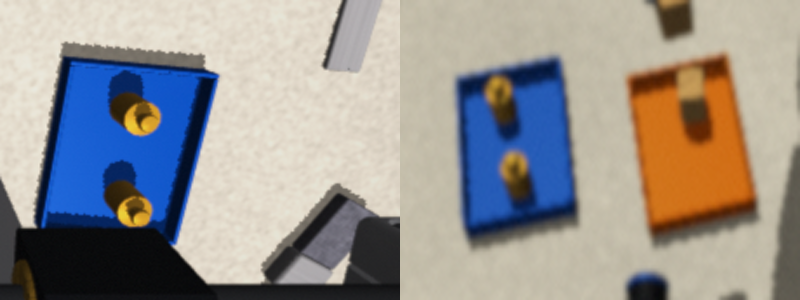

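```bash
python3 -m handwheel '0 .12 -.9 0 1; 0 0 -1 0 1; 0 0 -1 0 1; 0 0 -1 0 1; 0 0 -1 0 1; 0 0 -.7 0 1; 0 0 -.3 0 1; 0 0 -.15 0 1; 0 0 -.02 0 1; 0 0 0 0 1; 0 0 0 0 1'
python3 -m handwheel '0 0 0 0 .5; 0 0 0 0 .5; 0 0 0 0 .45; 0 0 0 0 .4; 0 0 0 0 .4; 0 0 0 0 .4; 0 0 0 0 .4'
```

```text
clock: 12.87
eef_pos: [519.2, -87.7, 15.8]
eef_rot: [3.141, -0.002, 0.253]
wrist_force: [0.2, 0.4, -0.6]
finger_gap: 29.7
finger_force: 15.0
clock: 13.45
eef_pos: [518.4, -87.9, 14.5]
eef_rot: [3.142, -0.0, 0.252]
wrist_force: [0.3, -0.5, 0.9]
finger_gap: 56.1
finger_force: 0.0
```

```bash
python3 -m handwheel '0 0 .5 0 .4; 0 0 1 0 .4; 0 0 1 0 .4; 0 0 1 0 .3; 0 0 1 0 .2; 0 0 1 0 0; 0 0 1 0 0; .5 -.1 .7 0 0; .9 -.3 0 0 0; .8 -.2 0 0 0; 0 0 0 0 0; 0 0 0 0 0'
python3 - <<'E'
from h import *
a=snap('wrist','w5');b=snap('scene','s5')
st=read_state();print(st['eef_pos'],st['eef_rot'])
c=cloud(a);x,y,z=c[...,0],c[...,1],c[...,2];h=cv2.cvtColor(a[0],cv2.COLOR_RGB2HSV)
n=(abs(y+120)<120)&(x>690)&(x<900)
for lo,hi in((190,215),(215,235),(235,250),(250,275),(275,330),(5,25)):
    m=n&(z>lo)&(z<hi); q=c[m]
    if len(q)>10: print(lo,len(q),q.min(0).round(1),q.max(0).round(1),cv2.minAreaRect(q[:,:2].astype('float32')))
m=n&(z>180)&(h[...,0]>100)&(h[...,0]<125)&(h[...,1]>150); q=c[m]; print('blue',len(q),q.min(0),q.max(0),q.mean(0))
for lo in range(712,860,8):
    m=n&(z>190)&(z<300)&(abs(x-lo-4)<4); q=c[m]
    if len(q): print(lo,len(q),q[:,1].min().round(1),q[:,1].max().round(1),q[:,2].max().round(1))
cb=cloud(b); m=(abs(cb[...,0]-518)<30)&(abs(cb[...,1]+88)<30)&(cb[...,2]>40)&(cb[...,2]<60); q=cb[m];print('block',len(q),np.median(q,0),cv2.minAreaRect(q[:,:2].astype('float32')))
E
```

```text
clock: 14.45
eef_pos: [606.9, -112.1, 300.4]
eef_rot: [-3.14, 0.003, 0.252]
wrist_force: [-0.1, -0.6, 0.0]
finger_gap: 94.0
finger_force: 0.0
[ 605.84647774 -111.69631079  302.49094197] [-3.14146191e+00  1.60568039e-04  2.52087583e-01]
190 679 [ 712.9 -171.8  190.6] [796.8 -93.5 215. ] ((754.8245239257812, -132.65814208984375), (83.91313171386719, 78.31717681884766), 0.027958322316408157)
215 6057 [ 712.7 -171.6  215. ] [793.9 -93.6 233.8] ((753.3232421875, -132.6163330078125), (77.92222595214844, 81.23140716552734), 89.90699768066406)
5 2397 [ 742.3 -181.8    5.7] [853.2 -61.7  17.3] ((797.7818603515625, -121.7551040649414), (120.15441131591797, 110.83732604980469), 89.95685577392578)
blue 288 [ 714.87749996 -140.79297221  201.13275558] [740.90219635 -95.60539177 227.88601   ] [ 717.87580356 -120.15383537  221.94991909]
712 475 -139.9 -102.5 227.6
720 405 -138.4 -103.6 226.0
728 422 -138.4 -103.6 226.5
736 875 -149.0 -93.5 230.6
744 744 -149.4 -93.5 231.0
752 758 -149.5 -93.5 231.2
760 777 -149.8 -93.5 231.1
768 805 -146.4 -96.5 233.8
776 945 -171.8 -96.6 233.6
784 429 -171.3 -123.3 233.8
792 101 -171.6 -149.5 216.5
block 109 [521.17651355 -88.20484392  48.06937396] ((518.9891357421875, -89.54109191894531), (37.16734313964844, 29.582935333251953), 12.0482177734375)
```

View pics/w5.png

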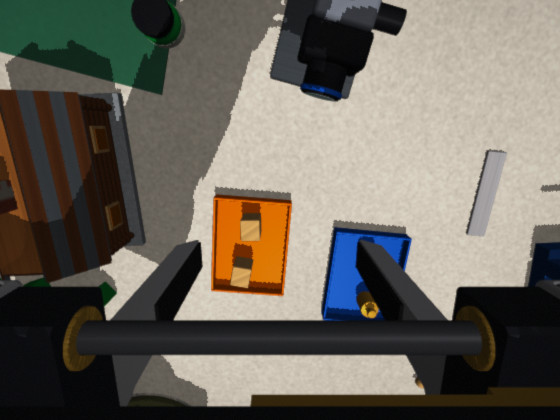

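```bash
python3 -m handwheel '-.24 .95 0 .25 0; -.24 .95 0 .25 0; -.24 .95 0 0 0; -.24 .95 0 0 0; -.24 .95 0 0 0; -.24 .95 0 0 0; -.24 .95 0 0 0; -.27 1 0 0 0; 0 0 -.5 0 0; 0 0 -1 0 0; 0 0 -1 0 0; 0 0 -.5 0 0'
python3 -m handwheel '0 0 -.3 0 0; 0 0 -.1 0 0; 0 0 0 0 0; 0 0 0 0 0; 0 0 0 0 .5; 0 0 0 0 1; 0 0 0 0 1; 0 0 0 0 1; 0 0 0 0 1; 0 0 0 0 1; 0 0 0 0 1; 0 0 0 0 1' 30
python3 -m handwheel '0 0 0 0 1; 0 0 0 0 1; 0 0 0 0 1; 0 0 0 0 1; 0 0 0 0 1; 0 0 0 0 1' 30
```

```text
clock: 15.55
eef_pos: [525.9, 193.9, 179.3]
eef_rot: [-3.142, 0.003, 0.296]
wrist_force: [0.7, -0.6, -0.1]
finger_gap: 94.1
finger_force: 0.0
clock: 16.55
eef_pos: [528.4, 194.1, 166.5]
eef_rot: [-3.142, -0.0, 0.296]
wrist_force: [0.8, -0.6, 0.3]
finger_gap: 44.1
finger_force: 0.0
clock: 17.05
eef_pos: [528.3, 194.2, 166.4]
eef_rot: [-3.142, 0.0, 0.296]
wrist_force: [-0.8, 1.7, -1.0]
finger_gap: 33.6
finger_force: 30.0
```

```bash
python3 -m handwheel '0 0 .1 0 1; 0 0 .3 0 1; 0 0 .4 0 1; 0 0 .2 0 1; 0 0 0 0 1; -.4 -.12 0 0 1; -.8 -.245 0 0 1; -.8 -.245 0 0 1; -.8 -.245 0 0 1; -.8 -.245 0 0 1; -.7 -.215 0 0 1; 0 0 0 0 1'
python3 - <<'E'
from h import *
print(read_state())
b=snap('side','s6');a=snap('scene','sc6')
y=a[0][110:270,270:430]; x=b[0][190:360,200:420]
cv2.imwrite('pics/c6.png',np.hstack([cv2.resize(i,(400,320),interpolation=cv2.INTER_CUBIC) for i in(x,y)])[:,:,::-1])
E
```

```text
clock: 18.05
eef_pos: [352.7, 140.5, 205.9]
eef_rot: [3.142, 0.001, 0.296]
wrist_force: [0.2, -0.8, -3.2]
finger_gap: 33.5
finger_force: 30.0
{'clock': 18.05, 'joints': array([ 2.82601531e-01, -1.17756764e-01,  1.90697282e+00, -6.77218771e-05,
        1.35342540e+00,  1.55750751e+00]), 'qd': array([-0.00194377,  0.09325767, -0.10916219,  0.00173305, -0.03513701,
        0.00225403]), 'effort': array([ 1.81778460e-01, -3.25211978e+01, -3.46121514e+01,  1.76724483e-02,
        3.77475133e-02, -2.26033980e-02]), 'eef_pos': array([352.66526069, 140.49563782, 205.93167775]), 'eef_rot': array([3.14154048e+00, 1.04958784e-03, 2.95904962e-01]), 'wrist_force': array([ 0.19352764, -0.84999187, -3.21859761]), 'moment': array([ 0.03488503, -0.15905099,  0.03815142]), 'finger_force': 29.999278485774994, 'finger_gap': 33.5016823944574}
```

View pics/c6.png

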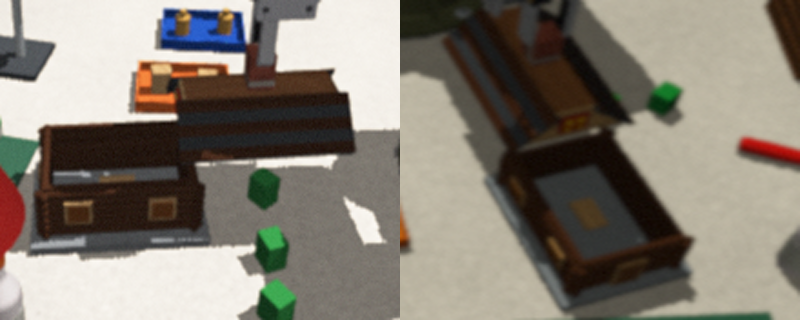

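```bash
cat >> h.py <<'E'
def tilt(name,f,yaw):
    s=snap(name,f);st=read_state();c=cloud(s);P=st['eef_pos']
    cy,sy=np.cos(yaw),np.sin(yaw)
    X=(c[...,0]-P[0])*cy+(c[...,1]-P[1])*sy; Y=-(c[...,0]-P[0])*sy+(c[...,1]-P[1])*cy; Z=c[...,2]-P[2]
    m=(abs(Y)<20)&(abs(X)<110)&(X>(24))&(Z<60)&(Z>-35)
    m|=(abs(Y)<20)&(abs(X)<100)&(X<-40)&(Z<20)&(Z>-75)
    A=np.stack([X[m],Y[m],0*X[m]+1],1);k=np.ones(len(A),bool);b=Z[m]
    for _ in range(6):
        w=np.linalg.lstsq(A[k],b[k],rcond=None)[0]; k=abs(A@w-b)<max(3,1.5*np.median(abs(A@w-b)))
    print(name,'tilt',np.degrees(np.arctan(w[0])).round(2),'cross',np.degrees(np.arctan(w[1])).round(2),'z0',w[2].round(1),'n',k.sum(),len(k),'x',A[k][:,0].min().round(),A[k][:,0].max().round())
    print(P.round(1),st['eef_rot'].round(3),st['wrist_force'].round(1),st['moment'].round(2),st['finger_gap'].round(1))
E
python3 -c "
from h import *
tilt('wrist','t1',.296)"
python3 -m handwheel '0 0 -.4 0 1; 0 0 -.35 0 1; 0 0 -.1 0 1; -.1 -.03 -.1 0 1; -.1 -.03 -.1 0 1; -.1 -.03 -.1 0 1; 0 0 0 0 1; 0 0 0 0 1' 30
python3 -c "
from h import *
tilt('wrist','t2',.296)"
```

```text
wrist tilt -1.2 cross -0.06 z0 -10.2 n 8181 8606 x -71.0 100.0
clock: 18.87
eef_pos: [344.3, 137.9, 160.7]
eef_rot: [3.142, -0.0, 0.296]
wrist_force: [0.5, 0.2, -2.3]
finger_gap: 33.6
finger_force: 30.0
wrist tilt 7.37 cross -0.1 z0 -10.6 n 9523 9861 x -79.0 107.0Traceback (most recent call last):
  File "<string>", line 3, in <module>
    tilt('wrist','t1',.296)
    ~~~~^^^^^^^^^^^^^^^^^^^
  File "h.py", line 26, in tilt
    print(P.round(1),st['eef_rot'].round(3),st['wrist_force'].round(1),st['moment'].round(2),st['finger_gap'].round(1))
                                                                                             ^^^^^^^^^^^^^^^^^^^^^^
AttributeError: 'float' object has no attribute 'round'
Traceback (most recent call last):
  File "h.py", line 26, in tilt
    print(P.round(1),st['eef_rot'].round(3),st['wrist_force'].round(1),st['moment'].round(2),st['finger_gap'].round(1))
                                                                                             ^^^^^^^^^^^^^^^^^^^^^^
AttributeError: 'float' object has no attribute 'round'
```

```bash
sed -i "s/st\['finger_gap'\].round(1)/st['finger_gap']/" h.py
python3 -m handwheel '-.08 -.025 -.12 0 1; -.08 -.025 -.12 0 1; -.08 -.025 -.12 0 1; -.08 -.025 -.12 0 1; -.08 -.025 -.12 0 1; 0 0 0 0 1; 0 0 0 0 1; 0 0 0 0 1'
python3 -c "
from h import *
tilt('wrist','t3',.296)"
```

```text
clock: 19.58
eef_pos: [328.3, 132.9, 136.4]
eef_rot: [3.142, 0.0, 0.296]
wrist_force: [-2.2, -0.9, -0.6]
finger_gap: 33.5
finger_force: 30.0
wrist tilt 20.4 cross -0.07 z0 -13.1 n 10050 11050 x -76.0 110.0
[328.3 132.9 136.5] [3.142 0.    0.296] [-2.  -1.  -0.6] [-0.24  0.45  0.05] 33.82810368744666
```

```bash
python3 -m handwheel '0 0 0 0 1; 0 0 0 0 1; 0 0 .1 0 1; 0 0 .3 0 1; 0 0 .6 0 1; 0 0 .9 0 1; 0 0 .7 0 1; 0 0 .3 0 1; 0 0 0 0 1; 0 0 0 0 1; 0 0 0 0 1' 60
python3 -c "
from h import *
tilt('wrist','t4',.296)
s=load('w1');c=cloud(s);cy,sy=np.cos(.296),np.sin(.296)
X=(c[...,0]-527.8)*cy+(c[...,1]-194.6)*sy;Y=-(c[...,0]-527.8)*sy+(c[...,1]-194.6)*cy;Z=c[...,2]
m=(abs(Y)<20)&(abs(X)<95)&(abs(Z-157)<6);print(np.degrees(np.polyfit(X[m],Z[m],1)[0]),Z[m].mean())"
```

```text
clock: 20.55
eef_pos: [328.0, 132.8, 251.2]
eef_rot: [-3.142, 0.002, 0.296]
wrist_force: [-0.3, 1.0, -3.6]
finger_gap: 32.9
finger_force: 60.0
wrist tilt 20.02 cross -0.0 z0 -13.0 n 10089 11056 x -76.0 110.0
[327.9 132.8 251.2] [-3.142e+00  2.000e-03  2.960e-01] [ 0.1  0.6 -3.4] [ 0.03  0.04 -0.01] 33.294806656110346
-0.06275307712753332 156.6109887535651
```

```bash
python3 -m handwheel '.2 -.3 0 -.1 1; .4 -.6 0 -.4 1; .46 -.7 0 -.4 1; .46 -.7 0 -.4 1; .46 -.7 0 -.4 1; .46 -.7 0 -.4 1; .46 -.7 0 -.4 1; .46 -.7 -.1 -.4 1; .4 -.7 -.1 -.3 1; .3 -.55 0 -.15 1; .1 -.3 0 -.04 1; 0 0 0 0 1' 60
python3 -m handwheel '0 0 0 0 1; 0 0 0 0 1; 0 0 0 0 1; 0 0 0 0 1'
python3 -c "
from h import *
tilt('wrist','t5',0.)
tilt('scene','sc5',0.)
for f in('t5','sc5'):
    c=cloud(load(f));x,y,z=c[...,0],c[...,1],c[...,2]
    m=(abs(x-513)<140)&(abs(y+121)<110)&(z>110)&(z<245)
    q=c[m];print(f,q.min(0),q.max(0),cv2.minAreaRect(q[:,:2].astype('float32')))
    fr=m&(x>590); e=c[fr]; print('front',e[:,0].max(),[(e[(abs(e[:,1]-yy)<3)][:,0].max().round(1) if (abs(e[:,1]-yy)<3).any() else None) for yy in range(-200,-40,20)])
v=load('sc5')[0][150:300,170:320];w=load('t5')[0]
cv2.imwrite('pics/c7.png',np.hstack([cv2.resize(v,(400,400)),cv2.resize(w,(400,400))])[:,:,::-1])"
```

```text
clock: 21.6
eef_pos: [494.7, -134.8, 242.8]
eef_rot: [-3.141, 0.003, -0.002]
wrist_force: [-0.5, 0.8, -3.4]
finger_gap: 33.2
finger_force: 60.0
clock: 21.93
eef_pos: [494.6, -132.2, 244.7]
eef_rot: [3.142, -0.0, 0.001]
wrist_force: [0.7, 0.4, -3.2]
finger_gap: 33.0
finger_force: 60.0
wrist tilt 20.18 cross -0.03 z0 -13.0 n 10080 11040 x -76.0 110.0
[ 494.6 -132.4  244.7] [ 3.141e+00 -1.000e-03  1.000e-03] [-0.8 -0.2 -3.9] [ 0.02  0.1  -0.02] 33.30439375336787
scene tilt 19.9 cross -0.1 z0 -10.8 n 345 416 x 26.0 110.0
[ 494.7 -132.5  244.7] [ 3.142e+00 -1.000e-03  1.000e-03] [ 0.5  0.4 -3.1] [ 0.    0.04 -0.01] 33.26192308224929
t5 [ 404.91818165 -210.74807899  146.33615245] [633.33262634 -52.54252823 244.99957166] ((519.1197509765625, -131.63400268554688), (158.2064208984375, 228.40939331054688), 89.99401092529297)
front 633.3326263382472 [np.float64(631.1), np.float64(606.9), np.float64(626.5), None, np.float64(624.3), None, np.float64(615.8), np.float64(632.9)]
sc5 [ 403.1104098  -212.3974732   146.07297781] [633.45852263 -53.9857155  244.99463282] ((518.1864624023438, -133.2025909423828), (230.26368713378906, 157.9987030029297), 0.11615744233131409)
front 633.458522625855 [np.float64(632.2), np.float64(624.9), np.float64(625.7), np.float64(626.4), np.float64(626.8), np.float64(626.1), np.float64(625.8), np.float64(632.0)]
```

View pics/c7.png

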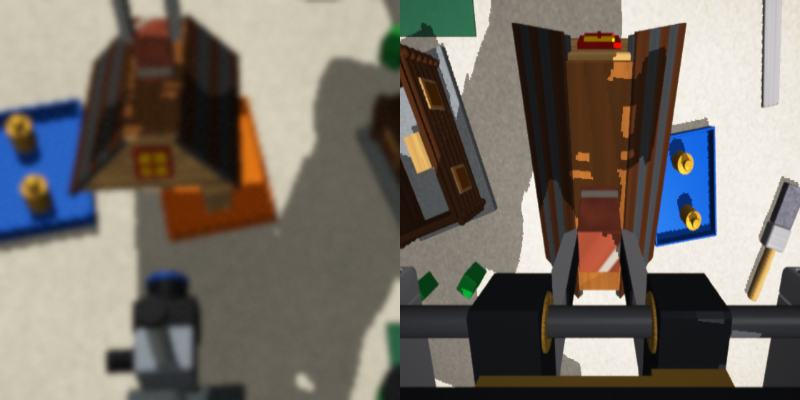

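```bash
python3 -m handwheel '-.01 .1 -.02 0 1; -.01 .1 -.02 0 1; -.01 .08 0 0 1; 0 0 0 0 1; 0 0 0 0 1; 0 0 0 0 1; 0 0 0 0 1; 0 0 0 0 1; 0 0 0 0 1'
python3 -c "
from h import *
tilt('wrist','t6',0.)
s=snap('scene','sc7');c=cloud(s)
m=(abs(c[...,0]-513)<140)&(abs(c[...,1]+121)<110)&(c[...,2]>110)&(c[...,2]<245);print(c[m].min(0),c[m].max(0))
h=cv2.cvtColor(s[0],cv2.COLOR_RGB2HSV)
g=m&(c[...,0]>600)&(abs(c[...,1]+121)<45)&(h[...,1]>150)&((h[...,0]<4)|(h[...,0]>174)|(h[...,0]>22)&(h[...,0]<32));print('window',g.sum(),c[g].mean(0))"
```

```text
clock: 22.78
eef_pos: [493.6, -122.0, 242.8]
eef_rot: [-3.142, -0.0, -0.0]
wrist_force: [0.5, 0.1, -3.4]
finger_gap: 33.2
finger_force: 60.0
wrist tilt 20.16 cross -0.0 z0 -13.0 n 10095 11063 x -76.0 110.0
[ 493.5 -122.   242.8] [-3.142  0.    -0.   ] [ 0.6  0.1 -2.8] [ 0.01  0.12 -0.03] 33.33755896886735
[ 404.49905824 -201.41040057  146.91297658] [632.75955346 -43.80183352 244.99208339]
window 0 [nan nan nan]<string>:7: RuntimeWarning: Mean of empty slice.
  ret = um.true_divide(
```

```bash
python3 -c "
from cell import *
print(sign_off())"
```

```text
the job is handed in; nothing more can be done
None
```

The job is handed in: the brass weight stands upright in the blue tray and the wooden block in the orange one. The arm is holding the roof about 20 cm in front of the lens, level with it, with the window gable facing the lens and tipped up about 20° (measured 20.2°).

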